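# Take the press weight out of its latched case and weigh down the pressing board

### The job

Slide the cover of the sloped case fully open, holding its release tab down as you slide, and take the cloth-covered weight out. Lay the weight gently on the plain pressing board, in the middle and lengthways, setting it down flat and never on an edge, then slide the cover fully shut, again with the tab held down, so that the tab springs back up. Leave the board and the things around it where they stand.

Things in the scene. Friction and masses are not known exactly. Their poses are not given: they have to be found in the camera images.
- case: fixed wooden case; its place and yaw vary. Origin on the table under its middle, x from its low front to its high back, y left, z up. Its face slopes up towards +x at 30 deg from level, 150 mm wide, 248 mm long up the slope, its back 170 mm high. The cover slides on the face, up the slope to open
- bay_mouth (a point): fixed: centre of the mouth of the open-topped bay in the lower half of the sloped face, under the shut cover. Axes: x up the slope, y left, z out of the sloped face (the same for tab_pad). The bay is 108 (x) by 120 (y) mm, 34 mm deep. Toothed steel lips run along both sides of the face, 60 to 75 mm either side of the middle line, 14 mm above the mouth
- tab_pad (a point): centre of the top of the grey release tab's pad, in the middle of the sliding cover and moving with it; axes as bay_mouth; with the cover shut it lies 16 mm out from bay_mouth along z. Pad 60 (x) by 46 (y) mm, top 10 mm above the cover, with a ridge 6 mm high and 6 mm thick along both x ends (48 mm between them), so a closed fingertip set inside can push either way
- tab (a joint): travel of the tab, m: 0 up (latched), 0.008 fully down, pressed along tab_pad -z against a spring, 2 N at first, 6 N fully down. Its teeth sit in notches of the lips every 20 mm from shut to open and lock the cover; they are clear when the tab is over 0.006 down, so it must be kept down through the whole slide. Let go at a notch it springs back up
- cover (a joint): position of the sliding cover along tab_pad x, m: 0 fully shut, 0.120 fully open (bay clear); both are end stops and have a notch. Cover 120 by 132 by 5 mm. It slides with about 1.5 N of friction plus 0.7 N of its own weight and stays where it is left
- weight_mid (a point): centre of the cloth-covered press weight, 100 (its x) by 46 (its y) by 27 mm (its z), 0.4 to 0.75 kg. At first it lies in the bay under the shut cover, its x up the slope, its z out of the sloped face, its top 7 mm below the bay's mouth, with 25 mm or more free at each long side and about 4 mm at its ends
- board_top (a point): centre of the top of the pressing board: a plain pale smooth slab without a picture, 100 (its x) by 130 (its y) by 24 mm, lying loose on the table; its top is 24 mm above the table, its z up. A ragged wad of photo prints of nearly the same outline (31 mm thick) lies elsewhere and is not it
- wad: the ragged wad of photo prints, 100 by 129 by 31 mm, origin at the centre of its underside. Bystander
- jar: upright screw jar, 55 mm across and 80 mm high, close beyond one long side of the board; origin at the centre of its underside. Bystander
- tape: roll of tape lying flat, 98 mm across and 48 mm high, left of the robot's front; origin at the centre of its underside. Bystander
- buds: round tub of cotton buds, 77 mm across and 80 mm high; origin at the centre of its underside. Bystander
- loupe: black stand loupe, 43 mm across and 38 mm high, close beyond the wad; origin at the centre of its underside. Bystander
- weight: the same weight as weight_mid, origin at the centre of its underside
- board: the same board as board_top, origin at the centre of its underside
Mind the look-alikes: they are no part of the job. What is shaped like the board but red is not meant.

How it is judged:
On the way, in this order (a step that is already met when the one before it is completed fails the run):
1. the cover is fully open and its tab is up again (value of joint cover above 0.114 m and value of joint tab below 0.003 m), for 0.1 s.
2. the weight lies flat, in the middle of the pressing board and lengthways, let go (x of weight_mid in the frame of board_top between -0.018 and 0.018 m and y of weight_mid in the frame of board_top between -0.02 and 0.02 m and z of weight_mid in the frame of board_top between 0.009 and 0.018 m and angle between the x axis of weight_mid and the y axis of board_top, either way round below 0.2 rad and angle between weight_mid's own z axis and vertical below 0.1 rad and contact force between the fingers and weight below 0.1 N), for 0.2 s.
At the end, for the whole second after the job is handed in: The weight lies released and at rest, flat on the board, its centre within 18 mm of the board's middle across the board and 20 mm along it, its long side within 0.2 rad of the board's long side; the cover is shut to within 5 mm and the tab has sprung back up (less than 3 mm down) (all of step 2 and linear speed of weight below 0.01 m/s and value of joint cover below 0.005 m and value of joint tab below 0.003 m); the robot touches nothing.
It fails at once if the weight meets the board on an edge (tilted more than 0.2 rad) (contact force between weight and board above 0.5 N and angle between weight_mid's own z axis and vertical above 0.2 rad).
It fails at once if the weight is dropped on the board (faster than 0.5 m/s close above it) (distance between weight_mid and board_top below 0.06 m and linear speed of weight above 0.5 m/s).
It fails at once if the board is shoved more than 30 mm (distance of board from where it was at the start of the episode above 0.03 m).
It fails at once if a bystander is shoved more than 30 mm or knocked over (distance of any of jar, tape, buds, loupe, wad from where it was at the start of the episode above 0.03 m or angle between any of jar, tape, buds, loupe, wad's own z axis and vertical above 0.35 rad).
It also fails if it takes over 67 s, if anything falls off the work surface, if the arm or the gripper's body presses on something with over 40 N, if the wrist force passes 120 N, or if a joint passes its speed limit or range.

### The arm

A 6-joint arm with a two-finger parallel gripper is mounted at the origin on the work surface; the furniture and walls round the work are solid. World frame = base frame: x ahead of the robot, y to its left, z up, the work surface at z = 0. Lengths are in m, angles in rad, forces in N, time in s.
With the tool pointing down it reaches from about 0.325 to 0.925 m from the base axis. Payload 3.1 kg.
Tool frame: the origin (TCP) lies at the very end of the fingers, on their centre line; the grasp point (between the pads) lies ctrl.grip_depth behind it (ctrl.grip_depth is the distance from the TCP to the grasp point, in m); z points along the fingers, y is the line along which they close (so a half turn about z gives the same grasp; the last joint's range is limited). The gripper opens to 85 mm and grips with 20 to 120 N. Pads are 22 mm wide; open, the fingers measure 114 mm over their backs; the gripper's body (76 mm by 85 mm) begins 54 mm behind the grasp point. The pads swing forward as they close: fully open they stand 13 mm farther back than shut.
Start: joints at [1.074, 0.217, 1.613, -0, 1.311, -0.112], TCP at [0.235, 0.579, 0.231] pointing down, gripper open.
Joint ranges: [-2.75, 2.75], [-0.78, 2.1], [0.31, 2.55], [-1.13, 4.27], [0.13, 2.63], [-2.58, 2.58]. Speed limits (rad/s): [2.79, 2.79, 3.14, 3.14, 3.14, 3.14].

### API

Orientations are given as a unit quaternion [x, y, z, w].
In Python, from cell import sensors, cams, finish_job, models, ctrl gives the robot as it stands.
- The arm moves only by the tool apply_moves, never from a script. Its argument "steps" is a list of rows, each an object of numbers: "tx", "ty", "tz": the shift along the tool's x, y, z in cm; "roll": the turn about the tool's z in degrees; "claw": the finger opening in cm, from 0 to 8.54. A call has 1 to 20 rows; each row shifts and turns the commanded pose from where the row before left it, along the tool's axes as they then stand; what a row does not reach is not made up. A row lasts 1/8 s, in which the tool goes at most 62.5 mm and 10.7 degrees, less where a joint would pass 70% of its speed; a pose out of reach is approached as far as the arm can. A call with a gripper value outside its range is refused whole. The fingers move at their own pace and stop on an object; "grip_force" is the grip in N (left out, the last holds). Time passes only in rows, so rows that do not move let the fingers close. It gives the time, the measured TCP pose, the force, the opening and the grip force at its end, in the units of the state.
- sensors.get_obs(): the state, without advancing time (a new reading comes with each control period).
- cams.grab_frame(name): name is "scene" or "top" or "wrist"; returns a dict with "color" (420x560x3 uint8, red, green, blue), "range_z" (420x560 float32, m along the optical axis (not along the pixel's ray), 0 where there is no reading), "K" (3x3 intrinsics, pixels), "R" (3x3) and "t" (3): a world point X has camera coordinates R X + t. Camera axes: x right, y down, z forward; pixel columns grow to the right and rows downward; lengths in m; the calibration is good to about 2 mm. A picture is of the moment at which its call begins.
- finish_job(): hands the job in; it is judged then, once.
Trained networks look in a picture, given as the dict that the camera call returned (one of the last four; its "shot" number tells which), for a name from the list of things; names that differ only in an ending like _2 or _b are one class to them, and where a whole thing is asked for, a point or a joint stands for the part that bears it (a point fixed in the world has none). Each returns a list of dicts, best first, with "p" (0 to 1); they miss things now and then, are a little off and sometimes report something else, mostly with a low value. They report only what shows in the picture. A call takes as long as a camera call. They do not tell look-alikes from the thing itself.
- models.spot_in(picture, query): "location" ([x, y, z] in m, in world coordinates, good to about 4 mm: the middle of the surface that is visible of it).
- models.silhouettes(picture, query): "pixels" (420x560 bool, what is visible of it).
- models.landmark_of(picture, query): "location" ([x, y, z] in m, in world coordinates, good to about 4 mm: a listed point, or the origin of a listed thing).
The state is a dict: "time": time; "joint_pos": joint angles; "joint_velocities": joint speeds; "joint_efforts": joint torques, N m; "ee_pos": TCP position; "tcp_rot": TCP orientation; "ft_force": force on the tool from outside, world axes, zero at the start; "ft_torque": the same for the moment, N m; "width": finger opening in m; "finger_force": force on a finger pad.
Only numpy, scipy, OpenCV 4.12 (cv2) and the standard library are available. Lean on these libraries where they do the work, as an engineer would, in place of code of your own. Each camera call takes 0.05 s, during which the arm holds its last target. There are 200 camera calls.

## Working session

There is one attempt and no reset: what is moved stays moved. The work goes in short steps, Python scripts to look and compute and a tool call to move; the robot and the scene stay as the last step left them, time stands still between calls to the robot, and variables do not carry over. Pictures are saved under pics/ and viewed, at most 10 in all, crops included, and the job is handed in when it is done.

Besides the shell and the picture viewer there is one more tool, called as name(argument=value, ...), one argument or row to a line, values as JSON. apply_moves: Moves the arm, as the interface text tells. Its arguments: {"type":"object","properties":{"steps":{"type":"array","items":{"type":"object","properties":{"tx":{"type":"number"},"ty":{"type":"number"},"tz":{"type":"number"},"roll":{"type":"number"},"claw":{"type":"number"}}}},"grip_force":{"type":"number"}},"required":["steps"]}

```bash
mkdir -p pics; cat > h.py <<'E'
import numpy as np, cv2
from cell import sensors, cams, finish_job, models, ctrl
from scipy.spatial.transform import Rotation as Ro
def save(f,n,crop=None,s=1):
    im=f["color"][:,:,::-1]
    if crop: a,b,c,d=crop; im=im[b:d,a:c]
    cv2.imwrite("pics/"+n,cv2.resize(im,None,fx=s,fy=s,interpolation=cv2.INTER_CUBIC))
def cloud(f):
    z=f["range_z"]; v,u=np.indices(z.shape); K=f["K"]
    P=np.stack([(u-K[0,2])/K[0,0]*z,(v-K[1,2])/K[1,1]*z,z],-1)
    return (P-f["t"])@f["R"]
def px(f,X):
    c=f["R"]@np.array(X)+f["t"]; q=f["K"]@c; return (q[:2]/q[2]).round(0)
E
python3 - <<'E'
from h import *
print(sensors.get_obs(), ctrl.grip_depth)
ims=[]
for n in ["top","scene"]:
    f=cams.grab_frame(n); ims.append(f["color"][:,:,::-1])
    print(n,(-f["R"].T@f["t"]).round(3))
    for q in ["case","bay_mouth","tab_pad","board_top","board","wad","jar","tape","buds","loupe"]:
        print(q,[(np.round(d["location"],3).tolist(),round(d["p"],2),px(f,d["location"]).tolist()) for d in models.landmark_of(f,q)[:3]])
    cv2.imwrite(f"pics/{n}0.png",cv2.resize(ims[-1],(784,588)))
E
```

```text
{'time': 0.0, 'joint_pos': array([ 1.07380618e+00,  2.17755169e-01,  1.61492270e+00,  3.79477777e-05,
        1.31130124e+00, -1.12216407e-01]), 'joint_velocities': array([ 0.00047526,  0.00077273,  0.00086132, -0.00194791,  0.00101775,
       -0.00152311]), 'joint_efforts': array([-1.46637587e-03, -3.96864259e+01, -3.03841853e+01, -4.51005326e-04,
        9.98382893e-03, -1.10404690e-05]), 'ee_pos': array([0.23418335, 0.5785944 , 0.22997362]), 'tcp_rot': array([ 1.91206937e-01,  9.81549022e-01, -1.13280232e-03, -3.75356066e-04]), 'ft_force': array([ 0.16124596, -0.2671756 , -0.17889927]), 'ft_torque': array([ 0.02943141, -0.0144331 ,  0.07658939]), 'finger_force': 0.0, 'width': 0.08562769487192794} 0.0187
top [0.367 0.085 1.113]
case [([0.554, -0.227, -0.004], 0.64, [393.0, 173.0])]
bay_mouth [([0.501, -0.225, 0.069], 0.95, [400.0, 189.0])]
tab_pad [([0.49, -0.224, 0.083], 0.76, [401.0, 193.0]), ([0.521, 0.163, 0.0], 0.31, [247.0, 183.0])]
board_top [([0.175, 0.313, 0.025], 0.82, [184.0, 317.0]), ([0.541, 0.386, 0.024], 0.81, [161.0, 174.0]), ([0.429, -0.038, 0.022], 0.7, [323.0, 21
[... 814 characters left out ...]
5, -0.219, 0.086], 0.9, [396.0, 268.0])]
board_top [([0.543, 0.387, 0.024], 0.81, [258.0, 176.0]), ([0.553, -0.225, -0.0], 0.74, [416.0, 297.0]), ([0.497, -0.219, 0.084], 0.73, [397.0, 269.0])]
board [([0.432, -0.036, -0.004], 0.83, [311.0, 270.0]), ([0.63, 0.429, 0.001], 0.74, [276.0, 172.0]), ([0.497, -0.22, 0.086], 0.7, [397.0, 268.0])]
wad [([0.524, 0.161, -0.001], 0.91, [296.0, 220.0]), ([0.544, 0.387, 0.002], 0.42, [258.0, 184.0])]
jar [([0.631, 0.431, -0.0], 0.55, [276.0, 172.0])]
tape [([0.363, 0.318, -0.001], 0.93, [210.0, 211.0])]
buds [([0.494, -0.22, 0.085], 0.73, [396.0, 270.0])]
loupe [([0.611, 0.171, 0.001], 0.62, [322.0, 209.0]), ([0.495, -0.223, 0.084], 0.5, [397.0, 270.0])]
```

View pics/top0.png

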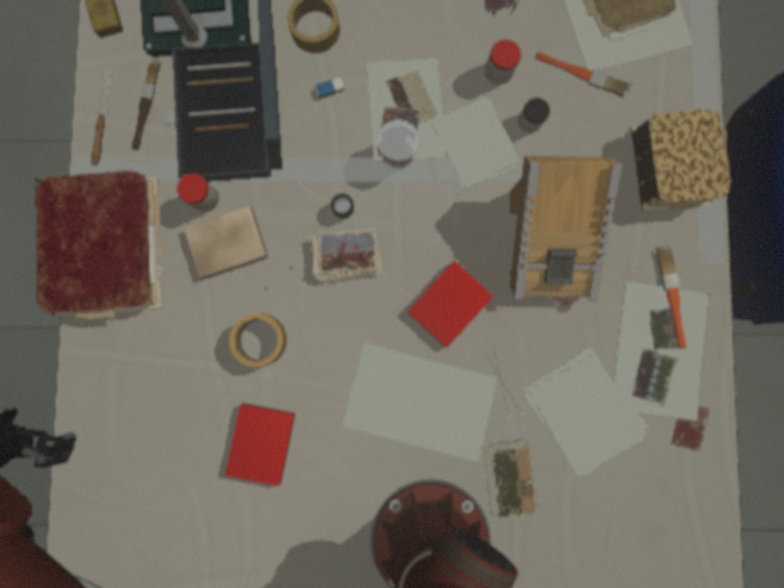

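View pics/scene0.png

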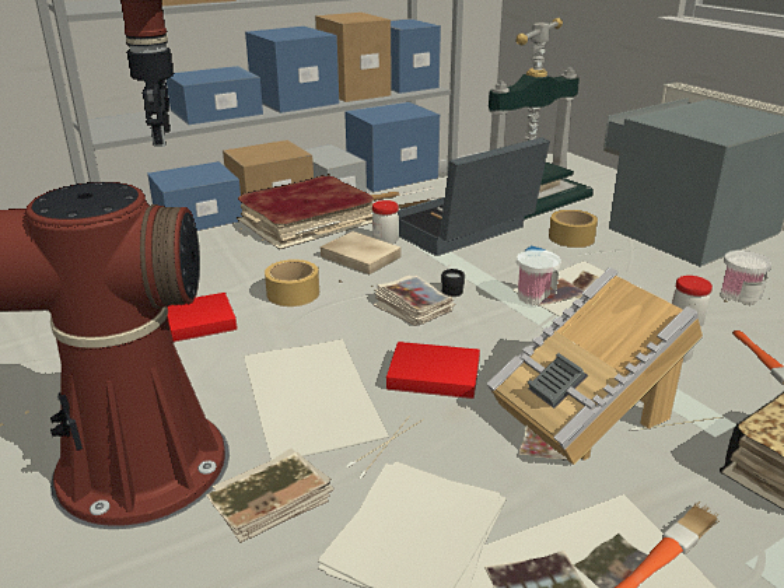

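The top view (784x588) has four board-shaped things: a pale plain slab at (225,242), red slabs at (450,305) and (258,445), and the wad of prints at (345,255). The pale slab fits, since it is plain and has the jar beyond it. The case is at (565,225) with its grey tab at (560,265).

```bash
python3 - <<'E'
from h import *
out=[]
for n in ["top","scene"]:
    f=cams.grab_frame(n); C=cloud(f)
    # board
    d=[m for m in models.silhouettes(f,"board_top")]
    for m in d:
        P=C[m["pixels"]]; c=np.median(P,0)
        if np.linalg.norm(c[:2]-[.54,.386])<.04:
            P=P[(abs(P[:,2]-.024)<.006)]
            r=cv2.minAreaRect((P[:,:2]*1000).astype(np.float32)); print(n,"board",m["p"],r,np.median(P[:,2]),len(P))
    # case plane
    X=C.reshape(-1,3); s=(abs(X[:,0]-.55)<.13)&(abs(X[:,1]+.225)<.1)&(X[:,2]>.03)&(f["range_z"].reshape(-1)>0)
    Q=X[s]; rng=np.random.default_rng(0); best=0
    up=Q[Q[:,0]>.55]
    for _ in range(500):
        a=up[rng.choice(len(up),3,False)]; nn=np.cross(a[1]-a[0],a[2]-a[0]); 
        l=np.linalg.norm(nn)
        if l<1e-6: continue
        nn/=l; nn*=np.sign(nn[2]); 
        if abs(nn[2]-.866)>.05: continue
        k=(abs((up-a[0])@nn)<.002).sum()
        if k>best: best=k; inl=abs((up-a[0])@nn)<.002
    I=up[inl]; c=I.mean(0); nn=np.linalg.svd(I-c,full_matrices=False)[2][2]; nn*=np.sign(nn[2])
    print(n,"plane",c.round(4),nn.round(3),"yaw",np.degrees(np.arctan2(-nn[1],-nn[0])),"tilt",np.degrees(np.arccos(nn[2])),best)
    r=cv2.minAreaRect((Q[Q[:,2]>.045][:,:2]*1000).astype(np.float32)); print("case rect",r)
    # tab pad: grey pixels
    for q in ["tab_pad","bay_mouth"]:
        print(q,[(np.round(d["location"],4),round(d["p"],2)) for d in models.landmark_of(f,q)[:2]])
    for m in models.silhouettes(f,"tab_pad")[:2]:
        P=C[m["pixels"]]; print("tab sil",m["p"],np.median(P,0).round(4),P.min(0).round(3),P.max(0).round(3),len(P))
    if n=="scene": save(f,"s1.png",(200,90,540,350),2.3)
E
```

```text
top board 0.64 ((545.5974731445312, 388.7843322753906), (100.570068359375, 131.15428161621094), 19.424503326416016) 0.024107189739026723 1886
top plane [ 0.6111 -0.2241  0.1314] [-0.496 -0.005  0.868] yaw 0.5249297323255976 tilt 29.76495091205235 1977
case rect ((561.8258056640625, -221.47119140625), (151.84423828125, 236.3838653564453), 89.7759780883789)
tab_pad [(array([ 0.4934, -0.2246,  0.0812]), 0.76)]
bay_mouth [(array([ 0.5026, -0.223 ,  0.07  ]), 0.6)]
tab sil 0.75 [ 0.4983 -0.2191  0.0821] [ 0.367 -0.288  0.069] [0.527 0.085 1.113] 631
scene board 0.67 ((540.3967895507812, 386.0518798828125), (108.1822509765625, 135.1687774658203), 20.770397186279297) 0.026044099460347744 812
scene plane [ 0.6065 -0.2206  0.1326] [-0.506 -0.001  0.863] yaw 0.1078684676982524 tilt 30.3710906809243 2782
case rect ((557.6304321289062, -222.7717742919922), (239.0332794189453, 154.95704650878906), 0.13166840374469757)
tab_pad [(array([0.5419, 0.3901, 0.0214]), 0.65), (array([ 0.4965, -0.216 ,  0.0826]), 0.61)]
bay_mouth [(array([ 0.5022, -0.2227,  0.0729]), 0.65)]
tab sil 0.82 [ 0.4938 -0.2275  0.0832] [-0.111 -0.793  0.062] [ 0.53  -0.158  0.645] 956
```

View pics/s1.png

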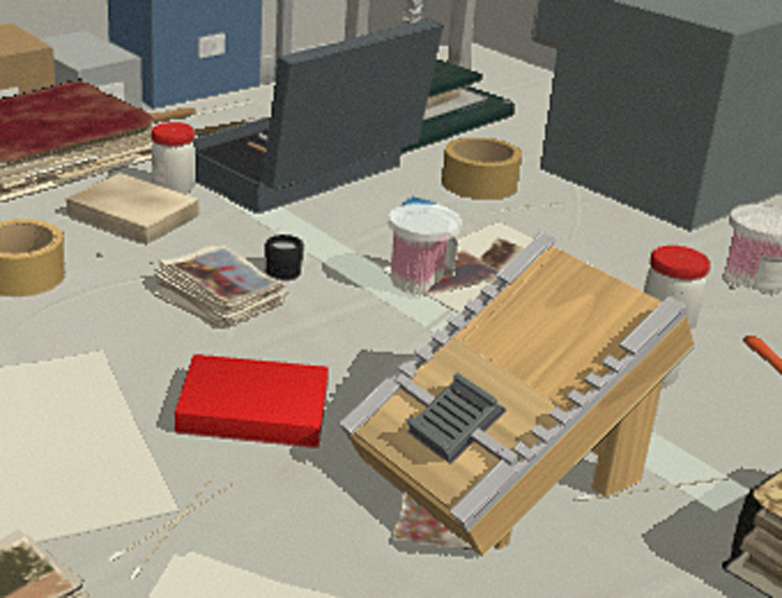

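Enlarged crop: the pale plain slab at (132,207), jar behind it at (173,150), is the board. The one with pictures at (220,285) is the wad, and the slab at (252,400) is red. Moving above the tab with the claw shut.

apply_moves(
  steps=[
    {"roll":-7.4,"claw":0},
    {"roll":-7.4,"claw":0},
    {"roll":-7.4,"claw":0},
    {"tx":-1.66,"ty":-5.0,"tz":0.5},
    {"tx":-1.66,"ty":-5.0,"tz":0.5},
    {"tx":-1.66,"ty":-5.0,"tz":0.5},
    {"tx":-1.66,"ty":-5.0,"tz":0.5},
    {"tx":-1.66,"ty":-5.0,"tz":0.5},
    {"tx":-1.66,"ty":-5.0,"tz":0.5},
    {"tx":-1.66,"ty":-5.0,"tz":0.5},
    {"tx":-1.66,"ty":-5.0,"tz":0.5},
    {"tx":-1.66,"ty":-5.0,"tz":0.5},
    {"tx":-1.66,"ty":-5.0,"tz":0.5},
    {"tx":-1.66,"ty":-5.0,"tz":0.5},
    {"tx":-1.66,"ty":-5.0,"tz":0.5},
    {"tx":-1.66,"ty":-5.0,"tz":0.5},
    {"tx":-1.66,"ty":-5.0,"tz":0.5},
    {"tx":-1.66,"ty":-5.0,"tz":0.5},
    {"tx":-1.66,"ty":-5.0,"tz":0.5},
  ],
)

```text
schema error: expected keys tx, ty, tz, roll, claw
```

```bash
python3 - <<'E'
from h import *
f=cams.grab_frame("wrist"); o=sensors.get_obs(); print(o["time"],o["ee_pos"],Ro.from_quat(o["tcp_rot"]).as_matrix().round(4).tolist())
print((-f["R"].T@f["t"]).round(3))
C=cloud(f)
for q in ["tab_pad","bay_mouth"]:
    print(q,[(np.round(d["location"],4),round(d["p"],2)) for d in models.landmark_of(f,q)[:2]])
for m in models.silhouettes(f,"tab_pad")[:1]:
    P=C[m["pixels"]]; print(np.median(P,0).round(4),np.percentile(P,[2,98],axis=0).round(3))
save(f,"w1.png")
E
```

```text
1.65 [0.23455169 0.5793089  0.23127115] [[-0.9269, 0.3753, -0.0001], [0.3753, 0.9269, -0.0001], [0.0, -0.0001, -1.0]]
[0.167 0.607 0.374]
tab_pad []
bay_mouth []
```

View pics/w1.png

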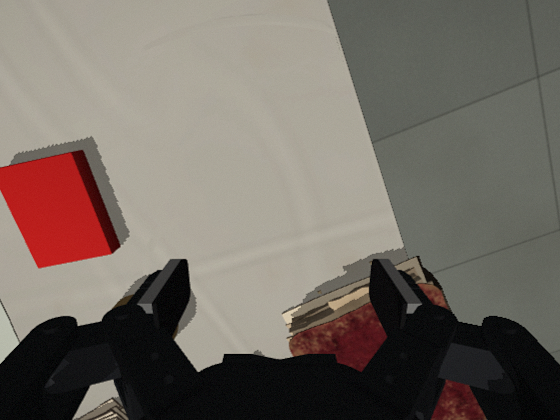

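The move was refused because every row needs all five keys, so this wrist picture only shows the start pose. Resending with complete rows.

apply_moves(
  steps=[
    {"tx":0,"ty":0,"tz":0,"roll":-7.4,"claw":0},
    {"tx":0,"ty":0,"tz":0,"roll":-7.4,"claw":0},
    {"tx":0,"ty":0,"tz":0,"roll":-7.4,"claw":0},
    {"tx":-1.66,"ty":-5,"tz":0.5,"roll":0,"claw":0},
    {"tx":-1.66,"ty":-5,"tz":0.5,"roll":0,"claw":0},
    {"tx":-1.66,"ty":-5,"tz":0.5,"roll":0,"claw":0},
    {"tx":-1.66,"ty":-5,"tz":0.5,"roll":0,"claw":0},
    {"tx":-1.66,"ty":-5,"tz":0.5,"roll":0,"claw":0},
    {"tx":-1.66,"ty":-5,"tz":0.5,"roll":0,"claw":0},
    {"tx":-1.66,"ty":-5,"tz":0.5,"roll":0,"claw":0},
    {"tx":-1.66,"ty":-5,"tz":0.5,"roll":0,"claw":0},
    {"tx":-1.66,"ty":-5,"tz":0.5,"roll":0,"claw":0},
    {"tx":-1.66,"ty":-5,"tz":0.5,"roll":0,"claw":0},
    {"tx":-1.66,"ty":-5,"tz":0.5,"roll":0,"claw":0},
    {"tx":-1.66,"ty":-5,"tz":0.5,"roll":0,"claw":0},
    {"tx":-1.66,"ty":-5,"tz":0.5,"roll":0,"claw":0},
    {"tx":-1.66,"ty":-5,"tz":0.5,"roll":0,"claw":0},
    {"tx":-1.66,"ty":-5,"tz":0.5,"roll":0,"claw":0},
    {"tx":-1.66,"ty":-5,"tz":0.5,"roll":0,"claw":0},
  ],
)

```text
time: 4.18
ee_pos: [0.5028, -0.2219, 0.1514]
tcp_rot: [-0.001, 1.0, -0.0, 0.0]
ft_force: [0.0, -0.7, 1.3]
width: -0.0001
finger_force: 0.0
```

```bash
python3 - <<'E'
from h import *
f=cams.grab_frame("wrist"); o=sensors.get_obs(); print(o["time"],o["ee_pos"],o["width"],o["ft_force"],Ro.from_quat(o["tcp_rot"]).as_matrix().round(4).tolist())
C=cloud(f)
for q in ["tab_pad","bay_mouth"]:
    print(q,[(np.round(d["location"],4),round(d["p"],2)) for d in models.landmark_of(f,q)[:2]])
for m in models.silhouettes(f,"tab_pad")[:1]:
    P=C[m["pixels"]]; print(np.median(P,0).round(4),np.percentile(P,[2,98],axis=0).round(3))
save(f,"w2.png")
E
```

```text
4.225 [ 0.50478145 -0.22817047  0.15132772] -8.040996355482348e-05 [ 2.46851457 -4.59643207 -1.59705538] [[-1.0, 0.0002, 0.0035], [0.0002, 1.0, -0.0066], [-0.0035, -0.0066, -1.0]]
tab_pad [(array([ 0.4907, -0.2228,  0.0855]), 0.77)]
bay_mouth [(array([ 0.5029, -0.2231,  0.0675]), 0.74)]
[ 0.4966 -0.222   0.0823] [[ 0.468 -0.279  0.073]
 [ 0.517 -0.163  0.104]]
```

View pics/w2.png

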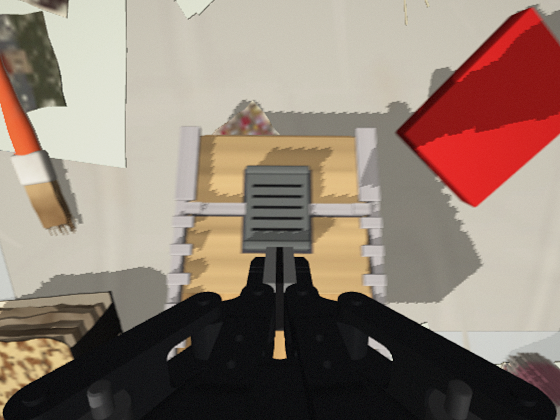

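The wrist view shows the grey pad spanning (245,167) to (311,250) on the cover, downslope end at the top, fingers at (280,265) near the upslope ridge. I'll get the pad's extents from depth now that the arm has settled.

```bash
python3 - <<'E'
from h import *
f=cams.grab_frame("wrist"); o=sensors.get_obs(); print(o["time"],o["ee_pos"],o["ft_force"])
C=cloud(f); g=f["color"].astype(int)
# profile down the middle of the pad
for v in range(150,262,5): print(v,C[v,268].round(4),C[v,290].round(4),g[v,268])
h=[u for u in range(225,335) if C[200,u,2]>0]
print([(u,C[200,u].round(3).tolist()) for u in range(235,325,6)])
E
```

```text
4.425 [ 0.5019149  -0.21965156  0.15101035] [-0.03240714  0.07969166  0.5550617 ]
150 [ 0.4582 -0.2293  0.0508] [ 0.4581 -0.2121  0.0518] [194 160 111]
155 [ 0.4618 -0.2292  0.0532] [ 0.4618 -0.2121  0.0533] [148 121  83]
160 [ 0.4655 -0.2292  0.0544] [ 0.4654 -0.2121  0.0551] [154 125  86]
165 [ 0.4688 -0.2291  0.058 ] [ 0.469  -0.2122  0.0569] [143 116  81]
170 [ 0.4694 -0.2286  0.0758] [ 0.4693 -0.2128  0.0762] [112 117 109]
175 [ 0.4734 -0.2287  0.0739] [ 0.4734 -0.2127  0.0741] [94 95 92]
180 [ 0.4773 -0.2287  0.0731] [ 0.4772 -0.2127  0.0737] [110 111 108]
185 [ 0.4801 -0.2286  0.0769] [ 0.4803 -0.2127  0.0763] [32 29 31]
190 [ 0.4837 -0.2287  0.0774] [ 0.4839 -0.2127  0.0766] [109 111 107]
195 [ 0.4867 -0.2286  0.0802] [ 0.4867 -0.2128  0.0805] [ 98 100  98]
200 [ 0.4902 -0.2286  0.0812] [ 0.4906 -0.2127  0.0796] [109 112 107]
205 [ 0.4935 -0.2286  0.0827] [ 0.493  -0.2129  0.0842] [110 112 107]
210 [ 0.4964 -0.2285  0.0852] [ 0.4966 -0.2129  0.0846] [116 119 113]
215 [ 0.4998 -0.2285  0.0864] [ 0.4999 -0.2129  0.0862] [108 111 107]
220 [ 0.5023 -0.2285  0.0897] [ 0.5022 -0.21
[... 318 characters left out ...]
1026] [ 0.5155 -0.2133  0.103 ] [112 115 110]
250 [ 0.4931 -0.2261  0.1583] [ 0.4934 -0.2154  0.1578] [78 77 74]
255 [ 0.4931 -0.2259  0.1637] [ 0.4927 -0.2157  0.1646] [76 77 75]
260 [ 0.4927 -0.2257  0.1696] [ 0.493  -0.2158  0.169 ] [76 76 74]
[(235, [0.493, -0.254, 0.071]), (241, [0.493, -0.249, 0.071]), (247, [0.49, -0.244, 0.081]), (253, [0.49, -0.239, 0.082]), (259, [0.49, -0.235, 0.081]), (265, [0.49, -0.231, 0.08]), (271, [0.491, -0.226, 0.08]), (277, [0.49, -0.222, 0.082]), (283, [0.49, -0.218, 0.081]), (289, [0.49, -0.214, 0.081]), (295, [0.49, -0.209, 0.081]), (301, [0.49, -0.205, 0.081]), (307, [0.49, -0.201, 0.082]), (313, [0.493, -0.195, 0.071]), (319, [0.493, -0.191, 0.071])]
```

apply_moves(
  steps=[
    {"tx":0.3,"ty":-0.2,"tz":2.0,"roll":0,"claw":0},
    {"tx":0,"ty":0,"tz":2.0,"roll":0,"claw":0},
    {"tx":0,"ty":0,"tz":1.3,"roll":0,"claw":0},
    {"tx":0,"ty":0,"tz":0,"roll":0,"claw":0},
    {"tx":0,"ty":0,"tz":0.5,"roll":0,"claw":0},
    {"tx":0,"ty":0,"tz":0,"roll":0,"claw":0},
  ],
)

```text
time: 5.18
ee_pos: [0.4996, -0.222, 0.0937]
tcp_rot: [-0.001, 1.0, -0.0, 0.0]
ft_force: [0.9, 0.1, 1.4]
width: -0.0004
finger_force: 0.0
```

apply_moves(
  steps=[
    {"tx":0,"ty":0,"tz":0.3,"roll":0,"claw":0},
    {"tx":0,"ty":0,"tz":0.3,"roll":0,"claw":0},
    {"tx":0,"ty":0,"tz":0,"roll":0,"claw":0},
  ],
)

```text
time: 5.55
ee_pos: [0.5002, -0.2226, 0.0881]
tcp_rot: [-0.001, 1.0, -0.001, 0.001]
ft_force: [0.2, 0.4, 4.6]
width: -0.0002
finger_force: 1.7
```

apply_moves(
  steps=[
    {"tx":0,"ty":0,"tz":0.3,"roll":0,"claw":0},
    {"tx":0,"ty":0,"tz":0.3,"roll":0,"claw":0},
    {"tx":0,"ty":0,"tz":0,"roll":0,"claw":0},
  ],
)

```text
time: 5.92
ee_pos: [0.5009, -0.2228, 0.0831]
tcp_rot: [-0.001, 1.0, -0.001, 0.002]
ft_force: [0.6, -0.1, 9.0]
width: -0.0002
finger_force: 3.7
```

apply_moves(
  steps=[
    {"tx":0,"ty":0,"tz":0.15,"roll":0,"claw":0},
    {"tx":-0.4,"ty":0,"tz":-0.23,"roll":0,"claw":0},
    {"tx":-0.87,"ty":0,"tz":-0.5,"roll":0,"claw":0},
    {"tx":-0.87,"ty":0,"tz":-0.5,"roll":0,"claw":0},
    {"tx":-0.87,"ty":0,"tz":-0.5,"roll":0,"claw":0},
  ],
)

```text
time: 6.55
ee_pos: [0.5264, -0.2227, 0.0976]
tcp_rot: [-0.002, 1.0, -0.0, -0.004]
ft_force: [-8.2, -1.4, 9.9]
width: -0.0002
finger_force: 6.7
```

apply_moves(
  steps=[
    {"tx":-0.87,"ty":0,"tz":-0.5,"roll":0,"claw":0},
    {"tx":-0.87,"ty":0,"tz":-0.5,"roll":0,"claw":0},
    {"tx":-0.87,"ty":0,"tz":-0.5,"roll":0,"claw":0},
    {"tx":-0.87,"ty":0,"tz":-0.5,"roll":0,"claw":0},
    {"tx":-0.87,"ty":0,"tz":-0.5,"roll":0,"claw":0},
    {"tx":-0.87,"ty":0,"tz":-0.5,"roll":0,"claw":0},
    {"tx":-0.87,"ty":0,"tz":-0.5,"roll":0,"claw":0},
    {"tx":0,"ty":0,"tz":0,"roll":0,"claw":0},
  ],
)

```text
time: 7.55
ee_pos: [0.5892, -0.2231, 0.1339]
tcp_rot: [-0.002, 1.0, -0.001, -0.002]
ft_force: [-6.5, -1.3, 11.0]
width: -0.0002
finger_force: 6.5
```

apply_moves(
  steps=[
    {"tx":-0.7,"ty":0,"tz":-0.4,"roll":0,"claw":0},
    {"tx":-0.7,"ty":0,"tz":-0.4,"roll":0,"claw":0},
    {"tx":-0.5,"ty":0,"tz":-0.28,"roll":0,"claw":0},
    {"tx":-0.3,"ty":0,"tz":-0.17,"roll":0,"claw":0},
    {"tx":0,"ty":0,"tz":0,"roll":0,"claw":0},
  ],
)

```text
time: 8.18
ee_pos: [0.6059, -0.2229, 0.1435]
tcp_rot: [-0.002, 1.0, -0.0, -0.008]
ft_force: [-14.0, -3.4, 9.0]
width: -0.0001
finger_force: 7.3
```

apply_moves(
  steps=[
    {"tx":0.1,"ty":0,"tz":-0.3,"roll":0,"claw":0},
    {"tx":0.5,"ty":0,"tz":-0.8,"roll":0,"claw":0},
    {"tx":0.5,"ty":0,"tz":-1.5,"roll":0,"claw":0},
    {"tx":3,"ty":0,"tz":-3,"roll":0,"claw":6.4},
    {"tx":5,"ty":0,"tz":0,"roll":0,"claw":6.4},
    {"tx":2.5,"ty":0,"tz":0,"roll":0,"claw":6.4},
    {"tx":0,"ty":0,"tz":0,"roll":0,"claw":6.4},
    {"tx":0,"ty":0,"tz":0,"roll":0,"claw":6.4},
  ],
)

```text
time: 9.18
ee_pos: [0.4975, -0.2222, 0.2015]
tcp_rot: [-0.001, 1.0, -0.0, 0.001]
ft_force: [1.0, -0.7, 0.8]
width: 0.064
finger_force: 0.0
```

```bash
python3 - <<'E'
from h import *
o=sensors.get_obs(); print(o["time"],o["ee_pos"],o["width"])
for n in ["wrist","top"]:
    f=cams.grab_frame(n); C=cloud(f)
    for q in ["tab_pad","weight_mid"]:
        print(n,q,[(np.round(d["location"],4),round(d["p"],2)) for d in models.landmark_of(f,q)[:2]])
    for m in models.silhouettes(f,"weight")[:2]:
        P=C[m["pixels"]]; v,u=np.nonzero(m["pixels"]); print(m["p"],(u.min(),u.max(),v.min(),v.max()),np.median(P,0).round(4),np.percentile(P,[2,98],axis=0).round(3).tolist())
    if n=="wrist": save(f,"w3.png")
E
```

```text
9.175 [ 0.49747981 -0.22215356  0.20151829] 0.06403330839248354
wrist tab_pad [(array([ 0.5944, -0.2203,  0.145 ]), 0.75)]
wrist weight_mid [(array([ 0.5094, -0.2188,  0.0512]), 0.95)]
0.93 (np.int64(259), np.int64(307), np.int64(153), np.int64(254)) [ 0.5092 -0.2186  0.0642] [[0.466, -0.24, 0.039], [0.549, -0.197, 0.086]]
top tab_pad [(array([ 0.5959, -0.2212,  0.1457]), 0.82), (array([ 0.5403,  0.3856, -0.002 ]), 0.61)]
top weight_mid [(array([ 0.5148, -0.2184,  0.0504]), 0.95)]
0.67 (np.int64(384), np.int64(404), np.int64(168), np.int64(204)) [ 0.4983 -0.207   0.0558] [[0.467, -0.236, 0.035], [0.55, -0.195, 0.085]]
```

View pics/w3.png

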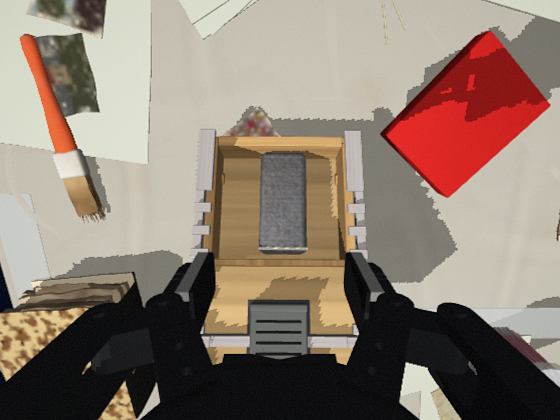

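The cover is fully open (pad at x≈0.595, tab up) and the weight lies in the bay at (283,200), with room on both long sides. Going down to grasp it.

apply_moves(
  steps=[
    {"tx":-1.55,"ty":0.37,"tz":3,"roll":0,"claw":6.4},
    {"tx":0,"ty":0,"tz":4,"roll":0,"claw":6.4},
    {"tx":0,"ty":0,"tz":3,"roll":0,"claw":6.4},
    {"tx":0,"ty":0,"tz":2,"roll":0,"claw":6.4},
    {"tx":0,"ty":0,"tz":1.5,"roll":0,"claw":6.4},
    {"tx":0,"ty":0,"tz":1.2,"roll":0,"claw":6.4},
    {"tx":0,"ty":0,"tz":0.8,"roll":0,"claw":6.4},
    {"tx":0,"ty":0,"tz":0,"roll":0,"claw":6.4},
    {"tx":0,"ty":0,"tz":0,"roll":0,"claw":6.4},
  ],
  grip_force=40,
)

```text
time: 10.7
ee_pos: [0.5123, -0.2188, 0.0471]
tcp_rot: [-0.002, 1.0, -0.0, 0.0]
ft_force: [-2.4, 0.4, 5.6]
width: 0.064
finger_force: 0.0
```

apply_moves(
  steps=[
    {"tx":0,"ty":0,"tz":-0.3,"roll":0,"claw":6.4},
    {"tx":0,"ty":0,"tz":0,"roll":0,"claw":6.4},
    {"tx":0,"ty":0,"tz":0,"roll":0,"claw":6.4},
  ],
)

```text
time: 11.08
ee_pos: [0.5119, -0.2183, 0.0486]
tcp_rot: [-0.001, 1.0, -0.0, 0.0]
ft_force: [-0.2, -0.2, -0.3]
width: 0.064
finger_force: 0.0
```

apply_moves(
  steps=[
    {"tx":0,"ty":0,"tz":-0.2,"roll":0,"claw":5.2},
    {"tx":0,"ty":0,"tz":0,"roll":0,"claw":4.0},
    {"tx":0,"ty":0,"tz":0,"roll":0,"claw":3.5},
    {"tx":0,"ty":0,"tz":0,"roll":0,"claw":3.5},
    {"tx":0,"ty":0,"tz":0,"roll":0,"claw":3.5},
    {"tx":0,"ty":0,"tz":0,"roll":0,"claw":3.5},
  ],
  grip_force=50,
)

```text
time: 11.82
ee_pos: [0.5119, -0.2186, 0.0511]
tcp_rot: [-0.001, 1.0, -0.0, -0.0]
ft_force: [-2.8, 0.2, 5.1]
width: 0.0437
finger_force: 53.4
```

apply_moves(
  steps=[
    {"tx":0.1,"ty":0,"tz":-0.2,"roll":0,"claw":3.5},
    {"tx":0.25,"ty":0,"tz":-0.43,"roll":0,"claw":3.5},
    {"tx":0.5,"ty":0,"tz":-0.87,"roll":0,"claw":3.5},
    {"tx":0.5,"ty":0,"tz":-0.87,"roll":0,"claw":3.5},
    {"tx":0.5,"ty":0,"tz":-0.87,"roll":0,"claw":3.5},
    {"tx":0.75,"ty":0,"tz":-1.3,"roll":0,"claw":3.5},
    {"tx":1,"ty":0,"tz":-1.7,"roll":0,"claw":3.5},
    {"tx":1,"ty":0,"tz":-2.5,"roll":0,"claw":3.5},
    {"tx":1,"ty":0,"tz":-2.5,"roll":0,"claw":3.5},
    {"tx":0,"ty":0,"tz":0,"roll":0,"claw":3.5},
  ],
)

```text
time: 13.08
ee_pos: [0.4569, -0.2196, 0.1661]
tcp_rot: [-0.001, 1.0, -0.002, 0.003]
ft_force: [0.5, 0.4, -6.7]
width: 0.0437
finger_force: 52.3
```

```bash
cat > wt.py <<'E'
from h import *
def weight(names=("wrist","scene","top")):
    o=sensors.get_obs(); R=Ro.from_quat(o["tcp_rot"]).as_matrix()
    for n in names:
        f=cams.grab_frame(n); C=cloud(f)
        L=models.landmark_of(f,"weight_mid")[:1]; print(n,[(np.round(d["location"],4),round(d["p"],2)) for d in L])
        for m in models.silhouettes(f,"weight")[:1]:
            k=cv2.erode(m["pixels"].astype(np.uint8),np.ones((3,3)))>0
            P=C[k]; c=np.median(P,0); P=P[np.linalg.norm(P-c,axis=1)<.065]
            s=np.linalg.svd(P-P.mean(0),full_matrices=False)[2]; nn=s[2]*np.sign(s[2][2]); a=s[0]
            r=cv2.minAreaRect((P[:,:2]*1000).astype(np.float32))
            print(" p",round(m["p"],2),"ctr",P.mean(0).round(4),"zrange",np.percentile(P[:,2],[2,98]).round(4),"n",nn.round(3),"long",a.round(3),"rect",np.round(r[0],1),np.round(r[1],1),round(r[2],1))
    print(o["time"],o["ee_pos"].round(4),"x yaw",np.degrees(np.arctan2(R[1,0],R[0,0])).round(2),o["width"].round(4),o["ft_force"].round(1))
E
python3 -c "
from wt import *
weight()"
```

```text
wrist [(array([ 0.4532, -0.2229,  0.1665]), 0.69)]
 p 0.75 ctr [ 0.4506 -0.2194  0.1771] zrange [0.1536 0.1975] n [-0.507  0.003  0.862] long [ 0.862 -0.003  0.507] rect [ 448.8 -219.7] [44.2 79.2] 89.4
scene [(array([ 0.4559, -0.2172,  0.1594]), 0.95)]
 p 0.84 ctr [ 0.4315 -0.2228  0.1634] zrange [0.1398 0.1868] n [-0.507 -0.182  0.842] long [-0.818 -0.204 -0.537] rect [ 447.2 -221.2] [43.6 87. ] 87.4
top [(array([ 0.4595, -0.2157,  0.1604]), 0.63)]
 p 0.71 ctr [ 0.4529 -0.2022  0.1711] zrange [0.1486 0.1956] n [-0.446  0.257  0.857] long [-0.885  0.014 -0.465] rect [ 454.4 -204. ] [23.9 87.9] 88.0Traceback (most recent call last):
  File "<string>", line 3, in <module>
    weight()
    ~~~~~~^^
  File "wt.py", line 13, in weight
    print(o["time"],o["ee_pos"].round(4),"x yaw",np.degrees(np.arctan2(R[1,0],R[0,0])).round(2),o["width"].round(4),o["ft_force"].round(1))
                                                                                                ^^^^^^^^^^^^^^^^
AttributeError: 'float' object has no attribute 'round'
```

Held at 43.7 mm, still tilted 30°. I'll level it on bare table at about (0.40, 0.17), then regrasp it flat, because this tool cannot tilt.

apply_moves(
  steps=[
    {"tx":0,"ty":0,"tz":0,"roll":10,"claw":3.5},
    {"tx":0,"ty":0,"tz":0,"roll":10,"claw":3.5},
    {"tx":0,"ty":0,"tz":0,"roll":10,"claw":3.5},
    {"tx":0,"ty":0,"tz":0,"roll":10,"claw":3.5},
    {"tx":0,"ty":0,"tz":0,"roll":10,"claw":3.5},
    {"tx":0,"ty":0,"tz":0,"roll":10,"claw":3.5},
    {"tx":0,"ty":0,"tz":0,"roll":10.5,"claw":3.5},
    {"tx":4.8,"ty":0.95,"tz":0,"roll":0,"claw":3.5},
    {"tx":4.8,"ty":0.95,"tz":0,"roll":0,"claw":3.5},
    {"tx":4.8,"ty":0.95,"tz":0,"roll":0,"claw":3.5},
    {"tx":4.8,"ty":0.95,"tz":0,"roll":0,"claw":3.5},
    {"tx":4.8,"ty":0.95,"tz":0,"roll":0,"claw":3.5},
    {"tx":4.8,"ty":0.95,"tz":0,"roll":0,"claw":3.5},
    {"tx":4.8,"ty":0.95,"tz":1,"roll":0,"claw":3.5},
    {"tx":4.8,"ty":0.95,"tz":2,"roll":0,"claw":3.5},
    {"tx":0,"ty":0,"tz":3,"roll":0,"claw":3.5},
    {"tx":0,"ty":0,"tz":3,"roll":0,"claw":3.5},
    {"tx":0,"ty":0,"tz":0,"roll":0,"claw":3.5},
    {"tx":0,"ty":0,"tz":0,"roll":0,"claw":3.5},
  ],
)

```text
time: 15.9
ee_pos: [0.3992, 0.169, 0.0739]
tcp_rot: [0.576, 0.817, 0.001, 0.001]
ft_force: [0.1, 0.4, -6.2]
width: 0.0436
finger_force: 54.5
```

```bash
sed -i 's/o\["width"\].round(4)/round(o["width"],4)/' wt.py; python3 -c "
from wt import *
weight(('wrist','scene'))"
```

```text
wrist [(array([0.3969, 0.1688, 0.0725]), 0.94)]
 p 0.71 ctr [0.3982 0.1762 0.085 ] zrange [0.0621 0.105 ] n [-0.168  0.472  0.865] long [ 0.283 -0.818  0.501] rect [397.4 178.1] [43.5 78.5] 19.3
scene [(array([0.3973, 0.1695, 0.0741]), 0.66)]
 p 0.78 ctr [0.3949 0.1414 0.0928] zrange [0.0599 0.1103] n [-0.158  0.528  0.835] long [-0.533  0.666 -0.522] rect [389.1 149. ] [39.8 85.3] 48.8
15.9 [0.3992 0.169  0.0739] x yaw 109.64 0.0436 [ 0.1  0.4 -6.2]
```

apply_moves(
  steps=[
    {"tx":0,"ty":0,"tz":1,"roll":0,"claw":3.5},
    {"tx":0,"ty":0,"tz":1,"roll":0,"claw":3.5},
    {"tx":0,"ty":0,"tz":0.8,"roll":0,"claw":3.5},
    {"tx":0,"ty":0,"tz":0.4,"roll":0,"claw":3.5},
    {"tx":0,"ty":0,"tz":0.4,"roll":0,"claw":3.5},
    {"tx":0,"ty":0,"tz":0.4,"roll":0,"claw":3.5},
    {"tx":0,"ty":0,"tz":0.4,"roll":0,"claw":3.5},
  ],
  grip_force=20,
)

```text
time: 17.08
ee_pos: [0.4008, 0.1664, 0.0322]
tcp_rot: [0.574, 0.819, -0.002, 0.003]
ft_force: [-3.3, -16.2, 22.8]
width: 0.0439
finger_force: 58.1
```

apply_moves(
  steps=[
    {"tx":0,"ty":0,"tz":-0.2,"roll":0,"claw":4.3},
    {"tx":0,"ty":0,"tz":0,"roll":0,"claw":4.6},
    {"tx":0,"ty":0,"tz":0,"roll":0,"claw":4.9},
    {"tx":0,"ty":0,"tz":0,"roll":0,"claw":5.2},
    {"tx":0,"ty":0,"tz":0,"roll":0,"claw":5.6},
    {"tx":0,"ty":0,"tz":0,"roll":0,"claw":6},
  ],
)

```text
time: 17.82
ee_pos: [0.3982, 0.1689, 0.0309]
tcp_rot: [0.576, 0.817, -0.0, -0.0]
ft_force: [0.0, 0.1, 0.1]
width: 0.0602
finger_force: 0.0
```

```bash
python3 -c "
from wt import *
weight(('wrist','scene','top'))"
```

```text
wrist [(array([0.4029, 0.1593, 0.0137]), 0.94)]
 p 0.84 ctr [0.402  0.1682 0.0256] zrange [0.0191 0.0273] n [-0.007  0.019  1.   ] long [ 0.344 -0.939  0.02 ] rect [404. 163.] [44.4 97.3] 19.9
scene [(array([ 7.241e-01,  6.260e-02, -5.000e-04]), 0.68)]
 p 0.72 ctr [0.3987 0.1411 0.0221] zrange [0.0083 0.0299] n [-0.279 -0.136  0.951] long [-0.436  0.9    0.001] rect [400.  156.2] [43.6 95.3] 19.3
top [(array([ 0.5539, -0.2218, -0.0013]), 0.19)]
 p 0.16 ctr [0.3636 0.34   0.0413] zrange [0.011  0.0507] n [-0.012  0.199  0.98 ] long [-0.996 -0.088  0.006] rect [364.  327.9] [91.1 77.8] 4.2
17.825 [0.3982 0.1689 0.0309] x yaw 109.66 0.0602 [0.  0.1 0.1]
```

Flat on the table at (0.4025, 0.161), aligned. Regrasping centred.

apply_moves(
  steps=[
    {"tx":-0.85,"ty":0.15,"tz":0.6,"roll":0,"claw":6},
    {"tx":0,"ty":0,"tz":1,"roll":0,"claw":6},
    {"tx":0,"ty":0,"tz":0.6,"roll":0,"claw":6},
    {"tx":0,"ty":0,"tz":0,"roll":0,"claw":5},
    {"tx":0,"ty":0,"tz":0,"roll":0,"claw":4},
    {"tx":0,"ty":0,"tz":0,"roll":0,"claw":3.5},
    {"tx":0,"ty":0,"tz":0,"roll":0,"claw":3.5},
    {"tx":0,"ty":0,"tz":0,"roll":0,"claw":3.5},
  ],
  grip_force=45,
)

```text
time: 19.27
ee_pos: [0.4024, 0.1613, 0.0089]
tcp_rot: [0.576, 0.817, 0.0, 0.0]
ft_force: [1.5, 1.1, -4.2]
width: 0.0438
finger_force: 47.4
```

apply_moves(
  steps=[
    {"tx":0,"ty":0,"tz":-0.5,"roll":0,"claw":3.5},
    {"tx":0,"ty":0,"tz":-1.5,"roll":0,"claw":3.5},
    {"tx":0,"ty":0,"tz":-3,"roll":0,"claw":3.5},
    {"tx":0,"ty":0,"tz":-5,"roll":0,"claw":3.5},
    {"tx":0,"ty":0,"tz":-2,"roll":0,"claw":3.5},
    {"tx":0,"ty":0,"tz":0,"roll":0,"claw":3.5},
  ],
)

```text
time: 20.02
ee_pos: [0.4042, 0.1617, 0.1317]
tcp_rot: [0.576, 0.817, 0.002, 0.002]
ft_force: [0.2, -0.4, -6.5]
width: 0.0437
finger_force: 48.2
```

```bash
python3 -c "
from wt import *
weight(('wrist','scene'))
f=cams.grab_frame('top');C=cloud(f)
for m in models.silhouettes(f,'board_top'):
        P=C[m['pixels']]; c=np.median(P,0)
        if np.linalg.norm(c[:2]-[.54,.386])<.04:
            P=P[abs(P[:,2]-.024)<.006]; r=cv2.minAreaRect((P[:,:2]*1000).astype(np.float32)); print('board',r,P.mean(0))
for q in ['board_top','jar']: print(q,[(np.round(d['location'],4),round(d['p'],2)) for d in models.landmark_of(f,q)])
"
```

```text
wrist [(array([0.4022, 0.1625, 0.1379]), 0.73)]
 p 0.68 ctr [0.4025 0.1707 0.1484] zrange [0.1424 0.15  ] n [-0.013  0.018  1.   ] long [ 0.343 -0.939  0.022] rect [404.8 164.1] [44.7 95.3] 19.8
scene []
 p 0.84 ctr [0.3988 0.1337 0.1406] zrange [0.1273 0.1481] n [-0.241 -0.145  0.96 ] long [-0.496  0.868  0.007] rect [398.7 150.7] [42.  90.4] 21.7
20.025 [0.4042 0.1617 0.1317] x yaw 109.66 0.0437 [ 0.2 -0.4 -6.5]
board ((545.4926147460938, 388.13006591796875), (100.1443862915039, 130.21188354492188), 19.5644474029541) [0.54520392 0.38734098 0.02415454]
board_top [(array([0.5435, 0.3874, 0.0258]), 0.94), (array([ 0.4303, -0.0389,  0.0238]), 0.77), (array([0.1755, 0.3131, 0.0216]), 0.6)]
jar []
```

apply_moves(
  steps=[
    {"tx":1.4,"ty":1.7,"tz":0,"roll":0,"claw":3.5},
    {"tx":2.8,"ty":3.5,"tz":0,"roll":0,"claw":3.5},
    {"tx":2.8,"ty":3.5,"tz":0,"roll":0,"claw":3.5},
    {"tx":2.8,"ty":3.5,"tz":0,"roll":0,"claw":3.5},
    {"tx":2.8,"ty":3.5,"tz":0,"roll":0,"claw":3.5},
    {"tx":2.6,"ty":3.3,"tz":0,"roll":0,"claw":3.5},
    {"tx":1.4,"ty":1.8,"tz":0,"roll":0,"claw":3.5},
    {"tx":0,"ty":0,"tz":0,"roll":0,"claw":3.5},
    {"tx":0,"ty":0,"tz":2,"roll":0,"claw":3.5},
    {"tx":0,"ty":0,"tz":2,"roll":0,"claw":3.5},
    {"tx":0,"ty":0,"tz":2,"roll":0,"claw":3.5},
    {"tx":0,"ty":0,"tz":1,"roll":0,"claw":3.5},
    {"tx":0,"ty":0,"tz":0.8,"roll":0,"claw":3.5},
    {"tx":0,"ty":0,"tz":0,"roll":0,"claw":3.5},
    {"tx":0,"ty":0,"tz":0,"roll":0,"claw":3.5},
  ],
)

```text
time: 22.4
ee_pos: [0.5434, 0.388, 0.052]
tcp_rot: [0.576, 0.817, 0.001, 0.0]
ft_force: [0.9, 0.2, -6.7]
width: 0.0441
finger_force: 48.2
```

```bash
python3 -c "
from wt import *
weight(('wrist','scene'))"
```

```text
wrist [(array([0.5425, 0.3861, 0.057 ]), 0.62)]
 p 0.89 ctr [0.5416 0.3971 0.0687] zrange [0.0632 0.0703] n [-0.009  0.017  1.   ] long [ 0.34  -0.94   0.019] rect [543.5 390.9] [43.9 94.3] 20.0
scene [(array([0.5429, 0.3893, 0.0545]), 0.73)]
 p 0.89 ctr [0.5431 0.3536 0.0651] zrange [0.0526 0.0733] n [-0.189 -0.166  0.968] long [ 0.556 -0.83  -0.034] rect [542.5 376.3] [42.5 81.8] 18.7
22.4 [0.5434 0.388  0.052 ] x yaw 109.66 0.0441 [ 0.9  0.2 -6.7]
```

apply_moves(
  steps=[
    {"tx":0,"ty":0,"tz":0.4,"roll":0,"claw":3.5},
    {"tx":0,"ty":0,"tz":0.4,"roll":0,"claw":3.5},
    {"tx":0,"ty":0,"tz":0.3,"roll":0,"claw":3.5},
    {"tx":0,"ty":0,"tz":0.3,"roll":0,"claw":3.5},
    {"tx":0,"ty":0,"tz":0.2,"roll":0,"claw":3.5},
    {"tx":0,"ty":0,"tz":0.2,"roll":0,"claw":3.5},
    {"tx":0,"ty":0,"tz":0,"roll":0,"claw":3.5},
  ],
)

```text
time: 23.58
ee_pos: [0.5427, 0.3876, 0.0331]
tcp_rot: [0.576, 0.817, 0.0, 0.0]
ft_force: [0.9, -1.0, -7.0]
width: 0.044
finger_force: 48.3
```

apply_moves(
  steps=[
    {"tx":0,"ty":0,"tz":0.1,"roll":0,"claw":3.5},
    {"tx":0,"ty":0,"tz":0.1,"roll":0,"claw":3.5},
    {"tx":0,"ty":0,"tz":0,"roll":0,"claw":3.5},
  ],
)

```text
time: 23.95
ee_pos: [0.5428, 0.3877, 0.033]
tcp_rot: [0.576, 0.817, -0.0, 0.0]
ft_force: [-5.0, -2.5, 3.1]
width: 0.0437
finger_force: 49.5
```

Seated on the board (+3 N). Opening gently and lifting.

apply_moves(
  steps=[
    {"tx":0,"ty":0,"tz":0,"roll":0,"claw":4.6},
    {"tx":0,"ty":0,"tz":0,"roll":0,"claw":5.2},
    {"tx":0,"ty":0,"tz":0,"roll":0,"claw":6},
    {"tx":0,"ty":0,"tz":0,"roll":0,"claw":6},
    {"tx":0,"ty":0,"tz":-2,"roll":0,"claw":6},
    {"tx":0,"ty":0,"tz":-4,"roll":0,"claw":6},
    {"tx":0,"ty":0,"tz":-5,"roll":0,"claw":6},
    {"tx":0,"ty":0,"tz":-5,"roll":0,"claw":6},
    {"tx":0,"ty":0,"tz":0,"roll":0,"claw":6},
  ],
)

```text
time: 25.08
ee_pos: [0.5467, 0.39, 0.2001]
tcp_rot: [0.576, 0.817, 0.007, 0.003]
ft_force: [0.5, -0.4, 0.9]
width: 0.0596
finger_force: 0.0
```

```bash
python3 - <<'E'
from wt import *
weight(('wrist',))
f=cams.grab_frame("scene"); print(models.landmark_of(f,"weight_mid")[:1]); save(f,"s2.png",(200,90,540,350),2.3)
E
```

```text
wrist [(array([0.5428, 0.383 , 0.0365]), 0.55)]
 p 0.67 ctr [0.5435 0.3911 0.05  ] zrange [0.0474 0.0516] n [-0.002  0.005  1.   ] long [ 0.344 -0.939  0.006] rect [544.  389.1] [43.5 96.6] 19.7
25.075 [0.5467 0.39   0.2001] x yaw 109.66 0.0596 [ 0.5 -0.4  0.9]
[{'location': [0.5441, 0.3886, 0.0355], 'p': 0.82}]
```

View pics/s2.png

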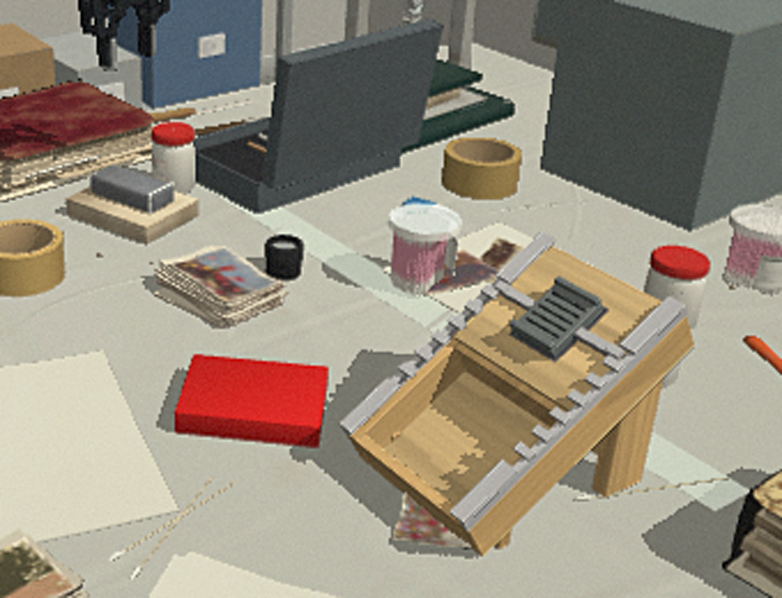

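The weight (dark block at (132,187)) lies flat and centred along the pale board. The jar and wad are undisturbed, and the cover is open with its tab at (560,315). Going back to shut it.

apply_moves(
  steps=[
    {"tx":0,"ty":0,"tz":0,"roll":-10,"claw":3},
    {"tx":0,"ty":0,"tz":0,"roll":-10,"claw":0},
    {"tx":0,"ty":0,"tz":0,"roll":-10,"claw":0},
    {"tx":0,"ty":0,"tz":0,"roll":-10,"claw":0},
    {"tx":0,"ty":0,"tz":0,"roll":-10,"claw":0},
    {"tx":0,"ty":0,"tz":0,"roll":-10,"claw":0},
    {"tx":0,"ty":0,"tz":0,"roll":-10.5,"claw":0},
    {"tx":-0.5,"ty":-5,"tz":-0.2,"roll":0,"claw":0},
    {"tx":-0.5,"ty":-5,"tz":-0.2,"roll":0,"claw":0},
    {"tx":-0.5,"ty":-5,"tz":-0.2,"roll":0,"claw":0},
    {"tx":-0.5,"ty":-5,"tz":-0.2,"roll":0,"claw":0},
    {"tx":-0.5,"ty":-5,"tz":-0.2,"roll":0,"claw":0},
    {"tx":-0.5,"ty":-5,"tz":-0.2,"roll":0,"claw":0},
    {"tx":-0.5,"ty":-5,"tz":0,"roll":0,"claw":0},
    {"tx":-0.5,"ty":-5,"tz":0,"roll":0,"claw":0},
    {"tx":-0.5,"ty":-5,"tz":0,"roll":0,"claw":0},
    {"tx":-0.5,"ty":-5,"tz":0,"roll":0,"claw":0},
    {"tx":-0.5,"ty":-5,"tz":0,"roll":0,"claw":0},
    {"tx":0,"ty":-4,"tz":0,"roll":0,"claw":0},
    {"tx":0,"ty":-2,"tz":0,"roll":0,"claw":0},
  ],
)

```text
time: 27.82
ee_pos: [0.5981, -0.2238, 0.201]
tcp_rot: [-0.0, 1.0, 0.001, -0.002]
ft_force: [0.4, 0.9, 0.3]
width: -0.0006
finger_force: 0.0
```

apply_moves(
  steps=[
    {"tx":0,"ty":0,"tz":0,"roll":0,"claw":0},
    {"tx":0,"ty":0,"tz":0,"roll":0,"claw":0},
  ],
)

```text
time: 28.08
ee_pos: [0.599, -0.2207, 0.2024]
tcp_rot: [-0.002, 1.0, 0.001, -0.001]
ft_force: [-0.1, 0.1, 0.6]
width: 0.0002
finger_force: 0.0
```

```bash
python3 - <<'E'
from h import *
f=cams.grab_frame("wrist"); o=sensors.get_obs(); print(o["time"],o["ee_pos"],o["ft_force"])
print([(np.round(d["location"],4),round(d["p"],2)) for d in models.landmark_of(f,"tab_pad")[:2]])
C=cloud(f)
m=models.silhouettes(f,"tab_pad")[0]["pixels"]; v,u=np.nonzero(m); print(u.min(),u.max(),v.min(),v.max())
uc=int(np.median(u)); print([C[r,uc-8].round(4).tolist() for r in range(v.min()-4,v.max()+4,7)])
E
```

```text
28.125 [ 0.59913755 -0.22049349  0.20263329] [-0.0767529  -0.06541523 -0.22188084]
[(array([ 0.5956, -0.2214,  0.146 ]), 0.84)]
180 371 178 265
[[0.5712, -0.2297, 0.1163], [0.5723, -0.2291, 0.1358], [0.5785, -0.2293, 0.1311], [0.5824, -0.2292, 0.1357], [0.5869, -0.2291, 0.1377], [0.5915, -0.2291, 0.1394], [0.5961, -0.2291, 0.1414], [0.6004, -0.229, 0.1439], [0.6046, -0.229, 0.1464], [0.6087, -0.2289, 0.1489], [0.6124, -0.2288, 0.1525], [0.5895, -0.2265, 0.2117], [0.5901, -0.2263, 0.2178], [0.5898, -0.226, 0.2251]]
```

apply_moves(
  steps=[
    {"tx":0,"ty":-0.15,"tz":2,"roll":0,"claw":0},
    {"tx":0,"ty":0,"tz":2,"roll":0,"claw":0},
    {"tx":0,"ty":0,"tz":1,"roll":0,"claw":0},
    {"tx":0,"ty":0,"tz":0.4,"roll":0,"claw":0},
    {"tx":0,"ty":0,"tz":0.4,"roll":0,"claw":0},
    {"tx":0,"ty":0,"tz":0.3,"roll":0,"claw":0},
    {"tx":0,"ty":0,"tz":0,"roll":0,"claw":0},
  ],
)

```text
time: 29.1
ee_pos: [0.5995, -0.2234, 0.1428]
tcp_rot: [-0.001, 1.0, 0.0, 0.0]
ft_force: [-2.8, 2.8, 4.4]
width: -0.0001
finger_force: 2.3
```

apply_moves(
  steps=[
    {"tx":0,"ty":0,"tz":0.25,"roll":0,"claw":0},
    {"tx":0,"ty":0,"tz":0.15,"roll":0,"claw":0},
    {"tx":0,"ty":0,"tz":0,"roll":0,"claw":0},
  ],
)

```text
time: 29.48
ee_pos: [0.5988, -0.2236, 0.1395]
tcp_rot: [-0.001, 1.0, 0.0, -0.001]
ft_force: [-5.0, 4.6, 9.3]
width: -0.0001
finger_force: 5.5
```

apply_moves(
  steps=[
    {"tx":0.4,"ty":0,"tz":0.24,"roll":0,"claw":0},
    {"tx":0.6,"ty":0,"tz":0.35,"roll":0,"claw":0},
    {"tx":0.87,"ty":0,"tz":0.5,"roll":0,"claw":0},
    {"tx":0.87,"ty":0,"tz":0.5,"roll":0,"claw":0},
  ],
)

```text
time: 29.98
ee_pos: [0.5716, -0.2235, 0.1238]
tcp_rot: [-0.001, 1.0, 0.0, -0.0]
ft_force: [-5.2, 5.7, 10.4]
width: 0.0001
finger_force: 5.8
```

```bash
python3 - <<'E'
from h import *
f=cams.grab_frame("wrist"); o=sensors.get_obs(); print(o["time"],o["ee_pos"],o["ft_force"])
print([(np.round(d["location"],4),round(d["p"],2)) for d in models.landmark_of(f,"tab_pad")[:2]])
f=cams.grab_frame("top")
print([(np.round(d["location"],4),round(d["p"],2)) for d in models.landmark_of(f,"tab_pad")[:2]])
E
```

```text
30.025 [ 0.56974189 -0.22334934  0.12264861] [-6.77884277  3.55197044 11.62602684]
[(array([ 0.5698, -0.2228,  0.119 ]), 0.73)]
[(array([ 0.5659, -0.2227,  0.1167]), 0.5)]
```

The cover follows the finger, so I'll keep sliding.

apply_moves(
  steps=[
    {"tx":0.87,"ty":0,"tz":0.5,"roll":0,"claw":0},
    {"tx":0.87,"ty":0,"tz":0.5,"roll":0,"claw":0},
    {"tx":0.87,"ty":0,"tz":0.5,"roll":0,"claw":0},
    {"tx":0.87,"ty":0,"tz":0.5,"roll":0,"claw":0},
    {"tx":0.87,"ty":0,"tz":0.5,"roll":0,"claw":0},
    {"tx":0.87,"ty":0,"tz":0.5,"roll":0,"claw":0},
    {"tx":0,"ty":0,"tz":0,"roll":0,"claw":0},
  ],
)

```text
time: 31.05
ee_pos: [0.517, -0.2232, 0.0923]
tcp_rot: [-0.001, 1.0, 0.001, -0.003]
ft_force: [-7.0, 4.5, 9.9]
width: 0.0004
finger_force: 6.0
```

apply_moves(
  steps=[
    {"tx":0.87,"ty":0,"tz":0.5,"roll":0,"claw":0},
    {"tx":0.87,"ty":0,"tz":0.5,"roll":0,"claw":0},
    {"tx":0.4,"ty":0,"tz":0.23,"roll":0,"claw":0},
    {"tx":0.4,"ty":0,"tz":0.23,"roll":0,"claw":0},
    {"tx":0,"ty":0,"tz":0,"roll":0,"claw":0},
  ],
)

```text
time: 31.68
ee_pos: [0.4964, -0.2246, 0.0803]
tcp_rot: [-0.001, 1.0, -0.001, 0.002]
ft_force: [-0.5, 6.3, 12.5]
width: -0.0001
finger_force: 5.9
```

apply_moves(
  steps=[
    {"tx":0.2,"ty":0,"tz":0.12,"roll":0,"claw":0},
    {"tx":0,"ty":0,"tz":0,"roll":0,"claw":0},
    {"tx":0,"ty":0,"tz":-0.5,"roll":0,"claw":0},
    {"tx":0,"ty":0,"tz":-0.8,"roll":0,"claw":0},
    {"tx":0,"ty":0,"tz":-2,"roll":0,"claw":0},
    {"tx":0,"ty":0,"tz":-4,"roll":0,"claw":0},
    {"tx":0,"ty":0,"tz":-4,"roll":0,"claw":0},
    {"tx":0,"ty":0,"tz":0,"roll":0,"claw":0},
    {"tx":0,"ty":0,"tz":0,"roll":0,"claw":0},
  ],
)

```text
time: 32.8
ee_pos: [0.4918, -0.2243, 0.1886]
tcp_rot: [-0.001, 1.0, -0.0, -0.0]
ft_force: [-0.6, -0.2, -0.2]
width: -0.0001
finger_force: 0.0
```

```bash
python3 - <<'E'
from h import *
f=cams.grab_frame("wrist"); o=sensors.get_obs(); print(o["time"],o["ee_pos"],o["ft_force"])
C=cloud(f); L=models.landmark_of(f,"tab_pad")[:2]
print([(np.round(d["location"],4),round(d["p"],2)) for d in L])
u,v=px(f,L[0]["location"]).astype(int); print([C[r,u-8].round(4).tolist() for r in range(v-40,v+40,6)])
save(f,"w4.png")
f=cams.grab_frame("scene"); print(models.landmark_of(f,"weight_mid")[:1],models.landmark_of(f,"tab_pad")[:1])
E
```

```text
32.85 [ 0.49126963 -0.22382828  0.18769551] [-0.4127578  -0.16933216 -0.80295765]
[(array([ 0.4925, -0.2227,  0.0838]), 0.68)]
[[0.4637, -0.2299, 0.0534], [0.4685, -0.2298, 0.0571], [0.4702, -0.2295, 0.0758], [0.4758, -0.2296, 0.0742], [0.4806, -0.2295, 0.0759], [0.4851, -0.2295, 0.0788], [0.4898, -0.2295, 0.0808], [0.494, -0.2294, 0.0845], [0.4988, -0.2294, 0.0861], [0.5031, -0.2294, 0.0889], [0.5075, -0.2294, 0.0916], [0.5118, -0.2293, 0.0941], [0.514, -0.2292, 0.1016], [0.518, -0.2292, 0.1045]]
[{'location': [0.5424, 0.3839, 0.0363], 'p': 0.94}] [{'location': [0.495, -0.2239, 0.0825], 'p': 0.84}]
```

View pics/w4.png

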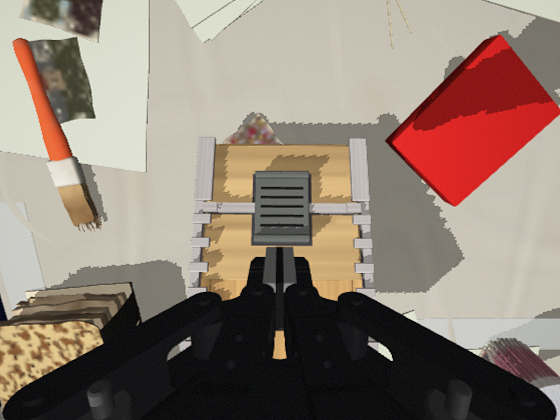

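The pad at (282,208) is back at its first position and height: its profile matches the start (0.4988→0.0861, 0.514→0.10). So the cover is shut, the tab is up with its teeth in the first notches, and the robot is clear.

```bash
python3 -c "
from cell import finish_job
print(finish_job())"
```

```text
the job is handed in; nothing more can be done
None
```

The job is handed in at about 33 s of the 67 s allowed, though no verdict came back: my last pictures show the weight flat and centred lengthways on the plain board, the cover shut with its tab up, and the robot clear of everything.

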